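Unlock the drying bay's gate and slide the panel tray home

ROBOT

A 7-joint arm with a two-finger parallel gripper is mounted at the origin on the work surface. World frame = base frame: x ahead of the robot, y to its left, z up, the work surface at z = 0. Lengths are in m, angles in rad, forces in N, time in s.
With the tool pointing down it reaches from about 0.425 to 0.925 m from the base axis. Payload 6.8 kg.
Tool frame: the origin (TCP) lies between the finger pads; the fingertips stand 14 mm ahead of it and the grasp point (between the pads) lies 5 mm behind it; z points along the fingers, y is the direction in which the jaws open and shut (so a half turn about z gives the same grasp; the last joint's range is limited). The gripper opens to 85 mm and grips with 20 to 120 N. Pads are 22 mm wide; open, the fingers measure 114 mm over their backs; the gripper's body (76 mm by 85 mm) begins 54 mm behind the grasp point. The pads swing forward as they close: fully open they stand 13 mm farther back than shut.
Start: joints at [-1.402, 0.477, 0.022, 1.555, -0.011, 1.109, -0.083], TCP at [0.184, 0.649, 0.245] pointing down, gripper open.
Joint ranges: [-2.96, 2.96], [-0.34, 2.1], [-1.41, 1.46], [0.24, 2.44], [-1.37, 4.51], [0.17, 1.92], [-2.96, 2.96]. Speed limits (rad/s): [2.39, 2.39, 3.14, 3.14, 3.14, 3.14, 3.14].

INTERFACE

Orientations are given as a unit quaternion [w, x, y, z].
In Python, from station import bot gives the robot as it stands.
- The arm moves only by the shell command python3 -m crank 'ROWS' [FORCE]. ROWS is JSON, a list of rows, each a list of 3 entries, a list of its own where there are three numbers: the shift along the tool's x, y, z in m, then the turn, a rotation vector about the tool's x, y, z in degrees, then the finger opening in m, from 0 to 0.0854. A call has 1 to 10 rows; each row shifts and turns the commanded pose from where the row before left it, along the tool's axes as they then stand; what a row does not reach is not made up. A row lasts 1/8 s, in which the tool goes at most 62.5 mm and 10.7 degrees, less where a joint would pass 70% of its speed; a pose out of reach is approached as far as the arm can. A call is refused whole if a number of a shift passes 0.0625 or a number of a turn 10.7, either way. A call with a gripper value outside its range is refused whole. The fingers move at their own pace and stop on an object; FORCE is the grip in N (left out, the last holds). Time passes only in rows, so rows that do not move let the fingers close. It gives the time, the measured TCP pose, the force and the opening at its end, in the units of the state.
- bot.get_obs(): the state, without advancing time (a new reading comes with each control period).
- bot.read_camera(name): name is "side" or "top"; returns (picture, depth): 480x640x3 uint8, red, green, blue; 480x640 float32, m along the optical axis (not along the pixel's ray), 0 where there is no reading.
- bot.calibration(name): a dict with "fx", "fy", "cx", "cy" (pixels), "extrinsics" (4x4, takes a point from camera to world coordinates). Camera axes: x right, y down, z forward; pixel columns grow to the right and rows downward; lengths in m; the calibration is good to about 2 mm. A picture is of the moment at which its call begins. calibration takes no time and is no camera call.
- bot.hand_in(): hands the job in, once; it reports no verdict.
The state is a dict: "t": time; "q": joint angles; "joint_vel": joint speeds; "joint_torque": joint torques, N m; "eef_pos": TCP position; "tool_rot": TCP orientation; "contact_force": force on the tool from outside, world axes, zero at the start; "torque": the same for the moment, N m; "gripper_width": opening from 0.0 (shut) to 1.0 (fully open).
Only numpy, scipy, OpenCV 4.12 (cv2) and the standard library are available. Lean on these libraries where they do the work, as an engineer would, in place of code of your own. Each camera call takes 0.05 s, during which the arm holds its last target.

TASK

The tray of primed test panels has to go into the lamp bay on the bench: swing the green keeper fully aside so that the red-pinned bolt is freed, draw the bolt fully back, and swing the yellow gate wide open. Then slide the tray along its guides fully home against the end stop, pushing at the middle of its rear wall (the white stripe) because it jams when pushed off-centre, and swing the gate fully shut behind it. Leave the keeper and bolt open, keep the tray down in its guides, do not disturb the other things on the bench, and let go of everything.

Things in the scene. Friction and masses are not known exactly. Their poses are not given: they have to be found in the camera images.
- bay: Fixed lamp bay, base plate 255 x 405 x 6 mm flat on the bench, open straight channel along its own y. Origin: bench height, on the channel's centre line, in the shut gate's plane. z up; x across the channel, away from the robot (yaw within 0.2 rad); y along the channel towards the waiting tray. 'Bay (x, y)' below means this frame. Gate, bolt and keeper stand along the far guide.
- channel_mouth (a point): Centre of the channel floor at its open +y end, 6 mm above the bench, bay (0, 265) mm. Two aluminium guides 8 mm thick, tops 28 mm above the bench, inner faces at bay x = +-82 mm, run from here to the end stop.
- end_stop (a point): Middle of the grey end stop's face, bay (0, -100) mm, 23 mm above the bench; the stop is 34 mm high, 180 mm wide, 12 mm thick.
- lamp (a point): Middle of the lamp bar's lower front edge, bay (133, 75) mm, 160 mm above the bench. Black bar 22 x 430 x 25 mm along bay y, extending to +x from here, on two 16 mm posts at bay (144, -128) and (144, 278). A hand pointing straight down at the keeper, bolt or opened gate's pin hits it: lean the tool 35 to 45 degrees, hand towards the robot, fingers pointing forward and down.
- keeper (a joint): First catch: green strut 55 x 14 x 16 mm, 52 to 68 mm above the bench, on an upright hinge. rad; 0 to 0.15 at the start: points in bay -y, end against the bolt's tail, so the bolt cannot move. Grows to 1.57 as the free end swings towards the robot (bay -x). Stays where left (friction 0.03 N m). Fully aside: 1.2 or more.
- keeper_pin (a point): On the keeper's upright round green pin: 12 mm diameter, free from 68 to 105 mm above the bench, this point at 92 mm. 30 mm from the keeper's hinge; at joint 0 at bay (119, 140) mm.
- keeper_hinge (a point): On the keeper's upright hinge axis, 92 mm above the bench, bay (119, 170) mm; does not move.
- bolt (a joint): Second latch: steel bolt 14 x 80 x 16 mm, 52 to 68 mm above the bench, slides along bay +y, m. 0 = thrown: its tip stands behind the gate's lug, so the gate cannot open; 0.045 = fully drawn, at its stop. The gate is free from about 0.025; draw it 0.04 or more. Friction 1.5 N, stays where left.
- bolt_pin (a point): On the bolt's upright round red pin: 12 mm diameter, free from 68 to 105 mm above the bench, this point at 92 mm. At bay (119, 70) mm when thrown, (119, 115) mm when drawn.
- gate (a joint): Yellow gate arm 120 x 10 x 18 mm, 30 to 48 mm above the bench, upright hinge beside the far guide. rad; 0 = shut, pointing in bay -x across the channel, faces at y = +-5 mm; grows to 1.57 as its free end swings in bay +y, towards the waiting tray, until it lies along the far guide. The tray passes only beyond 1.4: open to 1.5. Cannot swing the other way. Stays where left (friction 0.04 N m).
- gate_pin (a point): On the gate's upright round black pin: 12 mm diameter, free from 48 to 105 mm above the bench, this point at 92 mm, 60 mm from the gate's hinge. At bay (45, 0) mm when shut, (105, 60) mm when fully open.
- gate_hinge (a point): On the gate's upright hinge axis, 92 mm above the bench, bay (105, 0) mm; does not move.
- tray_center (a point): Centre of the loose blue tray: 160 (bay x) x 90 (bay y) x 42 mm high, walls 6 mm, 0.3 to 0.6 kg, axes as the bay's, 2 mm play to each guide. Rear wall's outer face 45 mm from here in +y, white stripe 20 mm wide at its middle. Starts at bay y 180 to 205 mm; home is y = -55. Slides with 2 to 4 N pushed within 20 mm of the middle; from about 40 mm off it twists and jams on its rubber side strips.
- tray: The same tray as tray_center; origin under its centre.
- sanding_block: Bystander: orange-backed sanding block, 120 x 60 x 34 mm. Origin under its middle.
- tape_roll: Bystander: yellow roll of masking tape lying flat, 90 mm across, 25 mm high. Origin under its middle.
- screwdriver: Bystander: green-handled screwdriver lying behind the lamp. Origin under its middle.
- putty_tin: Bystander: white and blue tin, 100 mm across, 100 mm high. Origin under its middle.
- spray_can: Bystander: spray can, 60 mm across, 170 mm high. Origin under its middle.
- hardener_jar: Bystander: small white jar with red cap, 56 mm across, 70 mm high, behind the lamp. Origin under its middle.
- mixing_cup: Bystander: clear plastic cup, 70 mm across, 75 mm high, behind the lamp. Origin under its middle.

How it is judged:
On the way, in this order (a step that is already met when the one before it is completed fails the run):
1. the keeper is swung aside (more than 1.0 rad) (value of joint keeper above 1 rad), for 0.1 s.
2. the bolt is drawn (more than 35 mm) (value of joint bolt above 0.035 m), for 0.1 s.
3. the gate is open (more than 1.3 rad) (value of joint gate above 1.3 rad), for 0.1 s.
4. the tray is home, within 5 mm of the end stop (y of tray_center in the frame of bay below -0.05 m), for 0.2 s.
5. the gate is shut behind the tray (less than 0.1 rad) (value of joint gate below 0.1 rad), for 0.2 s.
At the end, for the whole second after the job is handed in: The tray lies flat and square on the channel floor within 5 mm of the end stop and at rest, the gate is shut behind it (within 0.1 rad), and bolt (more than 30 mm) and keeper (more than 0.9 rad) are left open (y of tray_center in the frame of bay below -0.05 m and z of tray_center in the frame of bay below 0.034 m and angle between the y axis of tray_center and the y axis of bay, either way round below 0.06 rad and linear speed of tray below 0.01 m/s and value of joint gate below 0.1 rad and value of joint bolt above 0.03 m and value of joint keeper above 0.9 rad); the robot touches nothing.
It fails at once if the tray is lifted 20 mm or more out of its guides (z of tray_center in the frame of bay above 0.047 m).
It fails at once if another thing on the bench is moved more than 30 mm (distance of any of sanding_block, tape_roll, screwdriver, putty_tin, spray_can, hardener_jar, mixing_cup from where it was at the start of the episode above 0.03 m).
It also fails if it takes over 72 s, if anything falls off the work surface, if the arm or the gripper's body presses on something with over 40 N, if the wrist force passes 120 N, or if a joint passes its speed limit or range.

## Working session

There is one attempt and no reset: what is moved stays moved. The work goes in short steps, Python scripts to look and compute and a shell command to move; the robot and the scene stay as the last step left them, time stands still between calls to the robot, and variables do not carry over. Pictures are saved under pics/ and viewed, and the job is handed in when it is done.

```bash
ls; mkdir -p pics; python3 - <<'E'
from station import bot
import cv2,numpy as np
np.set_printoptions(precision=4,suppress=True)
o=bot.get_obs(); print(o)
for n in("side","top"):
    p,d=bot.read_camera(n); cv2.imwrite(f"pics/{n}0.png",p[...,::-1]); np.save(f"pics/{n}0d.npy",d)
    print(n,bot.calibration(n))
E
```

```text
pics
{'t': 0.0, 'q': array([-1.4021,  0.4778,  0.0224,  1.5565, -0.0115,  1.1093, -0.0831]), 'joint_vel': array([ 0.0004,  0.0008, -0.0009, -0.0011,  0.0015, -0.0004, -0.0005]), 'joint_torque': array([  0.0003, -59.6457,   1.6083, -28.1186,   0.0125,   0.0094,
        -0.    ]), 'eef_pos': array([0.1843, 0.6487, 0.2443]), 'tool_rot': array([-0.    ,  0.1379,  0.9904, -0.0009]), 'contact_force': array([-0.1015, -0.5962,  0.1774]), 'torque': array([0.0204, 0.0579, 0.0147]), 'gripper_width': 1.0028915556200926}
side {'fx': 434.1309820585744, 'fy': 434.1309820585744, 'cx': 321.9630729253116, 'cy': 240.33707706706574, 'extrinsics': array([[-0.9985, -0.0258,  0.0482,  0.5528],
       [-0.0545,  0.5434, -0.8377,  0.6051],
       [-0.0045, -0.8391, -0.544 ,  0.5454],
       [ 0.    ,  0.    ,  0.    ,  1.    ]])}
top {'fx': 542.2023187870499, 'fy': 542.2023187870499, 'cx': 324.591494620737, 'cy': 237.95455037216843, 'extrinsics': array([[-0.0257, -0.9984,  0.0495,  0.5255],
       [-0.9994,  0.0269,  0.0233, -0.0414],
       [-0.0246, -0.0488, -0.9985,  1.3924],
       [ 0.    ,  0.    ,  0.    ,  1.    ]])}
```

View pics/side0.png

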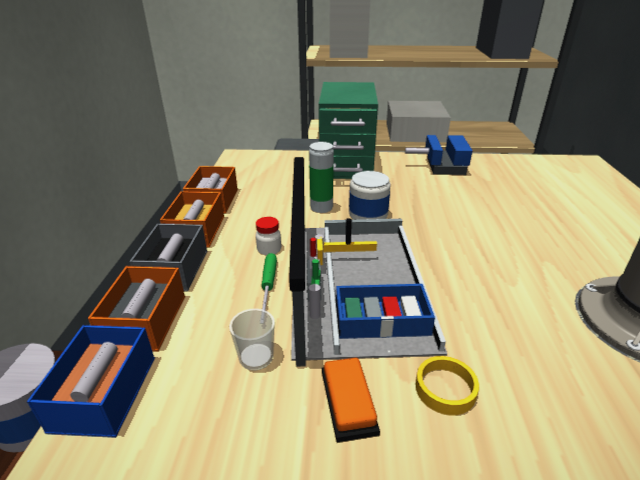

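View pics/top0.png

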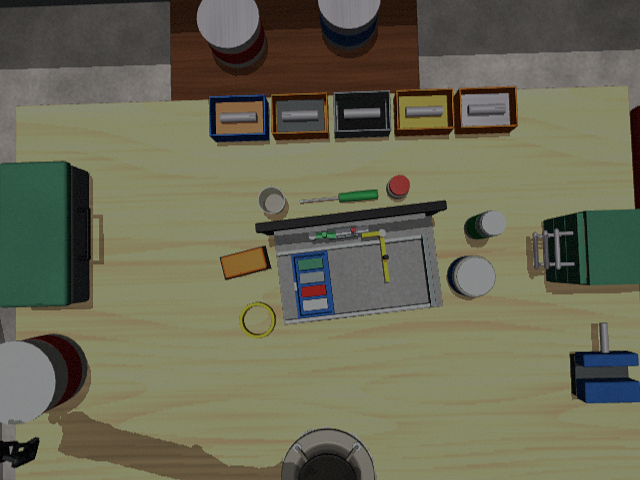

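The side view shows the gate shut, with its black pin at about (348,230), the red bolt pin at (313,245), the green keeper pin at (316,268) and the tray's white stripe at (387,325). Next I'll enlarge both views and measure.

```bash
python3 - <<'E'
import cv2
a=cv2.imread("pics/top0.png")[190:340,250:450]; cv2.imwrite("pics/top0z.png",cv2.resize(a,None,fx=4,fy=4,interpolation=cv2.INTER_CUBIC))
a=cv2.imread("pics/side0.png")[200:370,280:460]; cv2.imwrite("pics/side0z.png",cv2.resize(a,None,fx=3.5,fy=3.5,interpolation=cv2.INTER_CUBIC))
E
```

```text
(no output)
```

View pics/top0z.png

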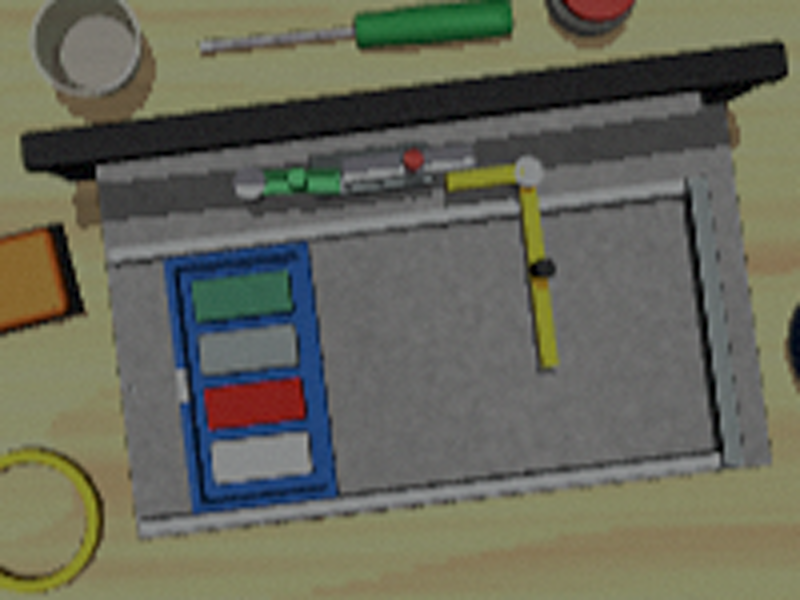

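View pics/side0z.png

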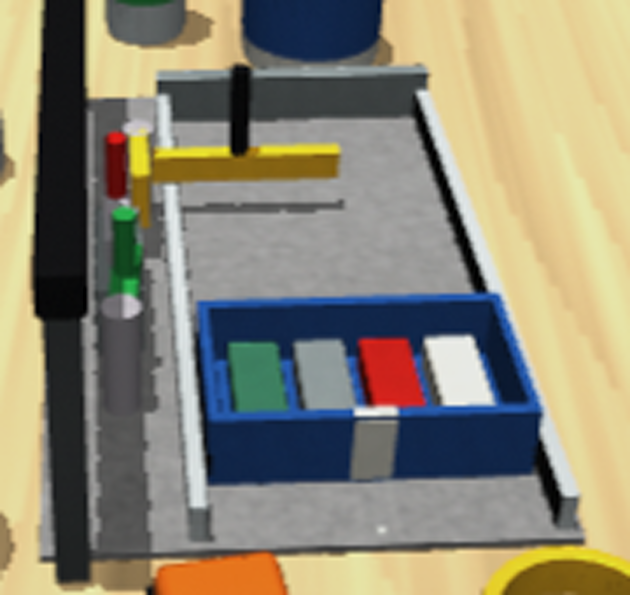

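```bash
cat > h.py <<'E'
import numpy as np, cv2
from station import bot
from scipy.spatial.transform import Rotation as R
np.set_printoptions(precision=4,suppress=True)
def ray(n,u,v):
    c=bot.calibration(n);E=c["extrinsics"]
    return E[:3,3],E[:3,:3]@np.array([(u-c["cx"])/c["fx"],(v-c["cy"])/c["fy"],1])
def cast(n,u,v,z):
    o,d=ray(n,u,v); return o+d*(z-o[2])/d[2]
def proj(n,p):
    c=bot.calibration(n);E=c["extrinsics"];q=E[:3,:3].T@(np.asarray(p)-E[:3,3])
    return np.array([c["fx"]*q[0]/q[2]+c["cx"],c["fy"]*q[1]/q[2]+c["cy"]])
def fit(A,B):
    A=np.array(A);B=np.array(B);a=A-A.mean(0);b=B-B.mean(0)
    th=np.arctan2((a[:,0]*b[:,1]-a[:,1]*b[:,0]).sum(),(a*b).sum())
    Q=np.array([[np.cos(th),-np.sin(th)],[np.sin(th),np.cos(th)]]);t=B.mean(0)-Q@A.mean(0)
    return th,t,np.linalg.norm(A@Q.T+t-B,axis=1)
E
python3 - <<'E'
from h import *
# zoomed px, height, bay xy (mm)
T=lambda x,y:(250+(x+.5)/4-.5,190+(y+.5)/4-.5)
S=lambda x,y:(280+(x+.5)/3.5-.5,200+(y+.5)/3.5-.5)
L=[("near guide mouth mid",T(141,527),.028,(-86,265)),("far guide mouth mid",T(108,256),.028,(86,265)),
("red top",T(414,157),.105,(119,70)),("black top",T(543,267),.105,(45,0)),
("plate near mouth",T(139,540),.006,(-97,265)),("guides near stopend",T(718,459),.028,(-86,-100)),("guide far stopend",T(687,187),.028,(86,-100)),
]
A=[];B=[]
for n,p,z,b in L:
    w=cast("top",*p,z); A.append(np.array(b)/1000);B.append(w[:2]); print(n,w)
i=[0,1,2,3,5,6]
th,t,r=fit([A[k] for k in i],[B[k] for k in i]);print(th,t,r*1000)
S1=[("near guide mouth",S(568,490),.028,(-86,265)),("far guide mouth",S(198,508),.028,(86,265)),("red top",S(115,136),.105,(119,70)),("black top",S(240,69),.105,(45,0)),("green top",S(125,213),.105,(119,140)),
("stop far",S(158,76),.034,(90,-100)),("stop near",S(426,70),.034,(-90,-100))]
A=[];B=[]
for n,p,z,b in S1:
    w=cast("side",*p,z); A.append(np.array(b)/1000);B.append(w[:2]); print(n,w)
th,t,r=fit(A,B);print(th,t,r*1000)
Q=np.array([[np.cos(th),-np.sin(th)],[np.sin(th),np.cos(th)]])
print("green top",cast("top",*T(296,174),.105))
for n,p,z in [("tray rear near",T(200,511),.048),("tray rear far",T(167,264),.048),("stripe",T(182,386),.048)]:
    w=cast("top",*p,z);print(n,w,(Q.T@(w[:2]-t))*1000)
E
```

```text
near guide mouth mid [0.3866 0.0954 0.028 ]
far guide mouth mid [0.5568 0.1124 0.028 ]
red top [ 0.6091 -0.0797  0.105 ]
black top [ 0.5418 -0.1541  0.105 ]
plate near mouth [0.3761 0.099  0.006 ]
guides near stopend [ 0.4203 -0.2659  0.028 ]
guide far stopend [ 0.5905 -0.2525  0.028 ]
0.0921969324071709 [ 0.4964 -0.1596] [0.9698 0.9049 0.9353 1.4805 1.267  1.4262]
near guide mouth [0.3888 0.0939 0.028 ]
far guide mouth [0.5592 0.1136 0.028 ]
red top [ 0.6099 -0.0784  0.105 ]
black top [ 0.5432 -0.153   0.105 ]
green top [ 0.5998 -0.008   0.105 ]
stop far [ 0.5959 -0.2635  0.034 ]
stop near [ 0.4179 -0.2797  0.034 ]
0.09820412259812215 [ 0.498  -0.1629] [2.8217 4.6397 3.1337 5.4876 4.8693 9.9862 8.4763]
green top [ 0.6009 -0.0093  0.105 ]
tray rear near [0.3976 0.0567 0.048 ] [-78.4083 228.3253]
tray rear far [0.5504 0.0736 0.048 ] [ 75.3715 230.1844]
stripe [0.4747 0.066  0.048 ] [ -0.7135 230.063 ]
```

Fitting the top view to known bay points leaves about 1 mm of residual, so I'm taking the bay origin as (0.4975, -0.1595) with yaw 0.093. The tray's rear face is at bay y≈230 with the stripe at x≈0. Now I'll check the height of the keeper hinge post and work out the tool turns.

```bash
cat >> h.py <<'E'
TH=0.093; T0=np.array([.4975,-.1595,0]); QB=R.from_euler('z',TH).as_matrix()
def b2w(p): return QB@(np.asarray(p)/1000)+T0
def w2b(p): return QB.T@(np.asarray(p)-T0)*1000
def rot(tilt):
    s,c=np.sin(np.radians(tilt)),np.cos(np.radians(tilt))
    return QB@np.array([[-c,0,s],[0,1,0],[-s,0,-c]])
def st(targ=None,tilt=None):
    o=bot.get_obs();w,x,y,z=o["tool_rot"];M=R.from_quat([x,y,z,w]).as_matrix()
    g=o["eef_pos"]-.005*M[:,2]
    print("t %.2f"%o["t"],"TCP",o["eef_pos"],"grasp(bay mm)",w2b(g),"F",QB.T@o["contact_force"],"w",o["gripper_width"],"q",o["q"].round(2))
    if tilt is not None: print("turn deg",np.degrees(R.from_matrix(M.T@rot(tilt)).as_rotvec()))
    if targ is not None: print("shift tool mm",M.T@(b2w(targ)-g)*1000)
E
python3 - <<'E'
from h import *
for z in(.05,.07,.09,.105): print(z,w2b(cast("top",250+250/4,190+184/4,z)),w2b(cast("side",280+122/3.5,200+306/3.5,z)))
st((40,140,250),40)
E
python3 -m crank '[[[-0.034,-0.0364,0],[0,0,0],0.035],[[-0.034,-0.0364,0],[0,0,0],0.035],[[-0.034,-0.0364,0],[0,0,0],0.035],[[-0.034,-0.0364,0],[0,0,0],0.035],[[-0.034,-0.0364,0],[0,0,0],0.035],[[-0.034,-0.0364,0],[0,0,0],0.035],[[-0.034,-0.0364,0],[0,0,0],0.035],[[-0.034,-0.0364,0],[0,0,0],0.035],[[-0.034,-0.0364,0],[0,0,0],0.035],[[-0.034,-0.0364,0],[0,0,0],0.035]]' 20
python3 -c "
from h import *
st((40,140,250),40)"
```

```text
0.05 [116.4047 169.2327  50.    ] [117.6454 147.5088  50.    ]
0.07 [115.2497 168.425   70.    ] [117.9844 172.0837  70.    ]
0.09 [114.0946 167.6172  90.    ] [118.3235 196.6587  90.    ]
0.105 [113.2283 167.0115 105.    ] [118.5777 215.0899 105.    ]
t 0.10 TCP [0.1843 0.6488 0.2445] grasp(bay mm) [-236.7688  833.9337  249.4534] F [-0.6499  0.1933  0.2569] w 0.9989887245963148 q [-1.4   0.48  0.02  1.56 -0.01  1.11 -0.08]
turn deg [ -7.4809 -39.5463 -20.2832]
shift tool mm [-508.8481 -547.0088    0.3726]
t: 1.35
eef_pos: [0.4124, 0.2046, 0.2452]
tool_rot: [-0.0, 0.138, 0.99, 0.0]
contact_force: [1.1, -0.4, -0.9]
gripper_width: 0.411
t 1.35 TCP [0.4124 0.2046 0.2452] grasp(bay mm) [-50.9195 370.4506 250.2233] F [ 1.0985 -0.52   -0.8879] w 0.4105699655690406 q [-0.83  0.12  0.25  2.06 -0.03  0.97  0.74]
turn deg [ -7.3909 -39.5429 -20.3134]
shift tool mm [-168.0513 -182.0236    0.1985]
```

The hinge post tops out at about 68 mm, so the fingers will clear it.

```bash
python3 -m crank '[[[-0.0336,-0.0364,0],[0,0,0],0.035],[[-0.0336,-0.0364,0],[0,0,0],0.035],[[-0.0336,-0.0364,0],[0,0,0],0.035],[[-0.0336,-0.0364,0],[0,0,0],0.035],[[-0.0336,-0.0364,0],[0,0,0],0.035],[[0,0,0],[-1.5,-7.9,-4.06],0.035],[[0,0,0],[-1.5,-7.9,-4.06],0.035],[[0,0,0],[-1.5,-7.9,-4.06],0.035],[[0,0,0],[-1.5,-7.9,-4.06],0.035],[[0,0,0],[-1.5,-7.9,-4.06],0.035]]'
python3 -c "
from h import *
st((68,140,153),40)"
```

```text
t: 2.6
eef_pos: [0.5225, -0.0277, 0.2525]
tool_rot: [0.3, -0.013, 0.954, -0.004]
contact_force: [-0.2, -1.2, 0.6]
gripper_width: 0.409
t 2.60 TCP [ 0.5225 -0.0277  0.2525] grasp(bay mm) [ 34.2527 129.1619 256.6054] F [-0.2945 -1.225   0.6152] w 0.40949077450398286 q [-0.72 -0.07  0.61  2.36  0.39  0.24  1.15]
turn deg [-3.113  -5.0731 -2.6542]
shift tool mm [ 32.2664  14.7109 103.5997]
```

```bash
python3 -m crank '[[[0.008,0.0037,0.026],[0,0,0],0.035],[[0.008,0.0037,0.026],[0,0,0],0.035],[[0.008,0.0037,0.026],[0,0,0],0.035],[[0.008,0.0037,0.026],[0,0,0],0.035],[[0,0,0],[-1.5,-2.5,-1.3],0.035],[[0,0,0],[-1.5,-2.5,-1.3],0.035],[[0,0,0],[0,0,0],0.035]]'
python3 -c "
from h import *
st((119,140,92),40)"
```

```text
t: 3.48
eef_pos: [0.5356, -0.0363, 0.196]
tool_rot: [0.299, -0.032, 0.953, -0.03]
contact_force: [-0.6, -1.0, 1.1]
gripper_width: 0.409
t 3.48 TCP [ 0.5356 -0.0363  0.196 ] grasp(bay mm) [ 46.5598 119.5415 200.0713] F [-0.6816 -0.9509  1.1041] w 0.408835870255765 q [ 0.36  0.15 -0.49  2.34  1.2   0.18  0.39]
turn deg [-5.1502 -5.3684  0.4104]
shift tool mm [  1.7255  32.0849 127.7228]
```

```bash
python3 -m crank '[[[0,0.008,0.015],[0,0,0],0.035],[[0,0.008,0.015],[0,0,0],0.035],[[0,0.008,0.015],[0,0,0],0.035],[[0,0.008,0.015],[0,0,0],0.035],[[0,0,0],[0,0,0],0.035]]'
python3 -c "
from h import *
st((119,140,92),40)"
```

```text
t: 4.1
eef_pos: [0.5693, -0.0029, 0.1442]
tool_rot: [0.299, -0.036, 0.953, -0.029]
contact_force: [-0.1, -0.2, -0.1]
gripper_width: 0.407
t 4.10 TCP [ 0.5693 -0.0029  0.1442] grasp(bay mm) [ 83.223  149.7316 148.3046] F [-0.1027 -0.1522 -0.1054] w 0.40741197691767456 q [ 0.25  0.31 -0.48  2.31  1.77  0.28 -0.21]
turn deg [-4.9723 -5.396   0.7605]
shift tool mm [ 2.5859 -3.8602 67.2556]
```

```bash
python3 -m crank '[[[0,0,0],[-2.5,-2.7,0.4],0.035],[[0,0,0],[-2.5,-2.7,0.4],0.035],[[0,0,0],[0,0,0],0.035]]'
python3 - <<'E'
from h import *
st((119,140,92),40)
for n in("side","top"):
    p,d=bot.read_camera(n); cv2.imwrite(f"pics/{n}1.png",p[...,::-1])
a=cv2.imread("pics/side1.png")[170:370,240:460]; cv2.imwrite("pics/side1z.png",cv2.resize(a,None,fx=2.9,fy=2.9))
E
```

```text
t: 4.47
eef_pos: [0.5683, -0.007, 0.1442]
tool_rot: [0.34, -0.04, 0.94, 0.012]
contact_force: [0.0, -0.2, 0.6]
gripper_width: 0.411
t 4.47 TCP [ 0.5683 -0.007   0.1442] grasp(bay mm) [ 81.509  145.2893 148.0833] F [ 0.0027 -0.2147  0.5588] w 0.4105890890147132 q [ 0.53  0.36 -0.71  2.35  2.29  0.31 -0.64]
turn deg [-0.5289 -0.2801 -0.2231]
shift tool mm [ 6.9824 -4.6977 67.1422]
```

View pics/side1z.png

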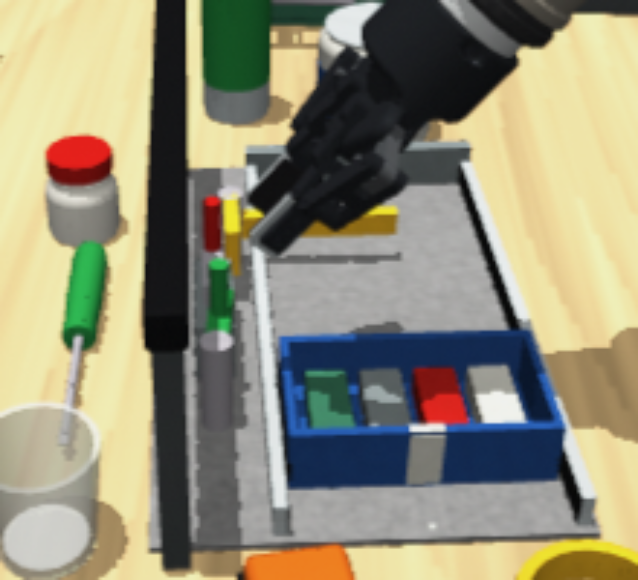

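The gripper is leaning correctly, and its fingers at zoom (265,215) point at the green pin at (220,290). I'll advance onto the pin.

```bash
python3 -m crank '[[[0.007,-0.0047,0],[-0.5,-0.3,-0.2],0.035],[[0,0,0.013],[0,0,0],0.035],[[0,0,0.013],[0,0,0],0.035],[[0,0,0.013],[0,0,0],0.035],[[0,0,0.013],[0,0,0],0.035],[[0,0,0.013],[0,0,0],0.035],[[0,0,0],[0,0,0],0.035]]'
python3 - <<'E'
from h import *
st((118,140,92),40)
for n in("side","top"):
    p,d=bot.read_camera(n); cv2.imwrite(f"pics/{n}2.png",p[...,::-1])
a=cv2.imread("pics/side2.png")[200:320,270:420]; b=cv2.imread("pics/top2.png")[190:310,270:420]
cv2.imwrite("pics/z2.png",cv2.resize(np.hstack([a,b]),None,fx=2.6,fy=2.6,interpolation=2))
E
```

```text
t: 5.45
eef_pos: [0.6066, -0.0054, 0.0899]
tool_rot: [0.343, -0.045, 0.938, 0.018]
contact_force: [0.6, -0.1, -0.4]
gripper_width: 0.41
t 5.45 TCP [ 0.6066 -0.0054  0.0899] grasp(bay mm) [119.7009 143.311   93.737 ] F [ 0.6325 -0.1796 -0.3903] w 0.40955946659332665 q [ 0.53  0.56 -0.73  2.29  2.4   0.43 -0.66]
turn deg [0.2108 0.1219 0.0357]
shift tool mm [ 2.4221 -3.3103  0.22  ]
```

View pics/z2.png

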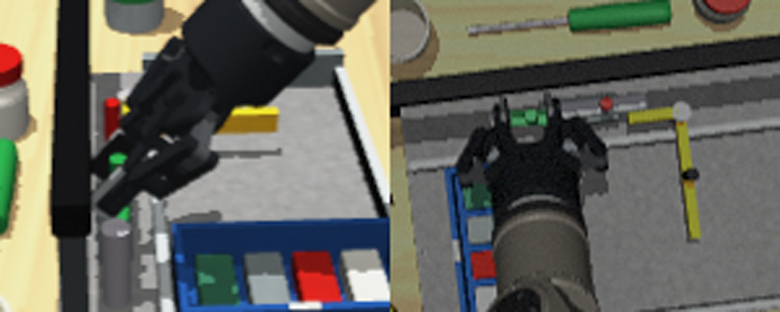

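The top view shows the green pin at (528,117), between the fingers. I'll close on it lightly and swing it along its arc.

```bash
python3 -m crank '[[[0.001,-0.003,0],[0,0,0],0.035],[[0,0,0],[0,0,0],0.005],[[0,0,0],[0,0,0],0.005],[[0,0,0],[0,0,0],0.005]]' 20
python3 -c "
from h import *
st((118,140,92),40)"
python3 -m crank '[[[0.0048,0.0007,-0.004],[0,0,0],0.005],[[0.0046,0.0019,-0.0038],[0,0,0],0.005],[[0.0042,0.0032,-0.0035],[0,0,0],0.005],[[0.0036,0.0042,-0.003],[0,0,0],0.005],[[0.0028,0.0051,-0.0023],[0,0,0],0.005],[[0.002,0.0058,-0.0016],[0,0,0],0.005],[[0.001,0.0062,-0.0008],[0,0,0],0.005],[[0,0,0],[0,0,0],0.005]]' 20
python3 - <<'E'
from h import *
st((89,167,92),40)
for n in("side","top"):
    p,d=bot.read_camera(n); cv2.imwrite(f"pics/{n}3.png",p[...,::-1])
a=cv2.imread("pics/side3.png")[200:320,270:420]; b=cv2.imread("pics/top3.png")[190:310,270:420]
cv2.imwrite("pics/z3.png",cv2.resize(np.hstack([a,b]),None,fx=2.6,fy=2.6,interpolation=2))
E
```

```text
t: 6.05
eef_pos: [0.6059, -0.0089, 0.0906]
tool_rot: [0.343, -0.045, 0.938, 0.017]
contact_force: [-1.9, -0.9, 4.2]
gripper_width: 0.127
t 6.05 TCP [ 0.6059 -0.0089  0.0906] grasp(bay mm) [118.6701 139.9045  94.399 ] F [-2.003  -0.7035  4.1513] w 0.1270761276875471 q [ 0.54  0.56 -0.73  2.3   2.41  0.43 -0.66]
turn deg [0.1402 0.2137 0.0924]
shift tool mm [2.0605 0.0954 1.3995]
t: 7.05
eef_pos: [0.5728, 0.0117, 0.0899]
tool_rot: [0.343, -0.042, 0.938, 0.014]
contact_force: [-8.3, -9.4, 10.1]
gripper_width: 0.135
t 7.05 TCP [0.5728 0.0117 0.0899] grasp(bay mm) [ 87.632  163.4767  93.7016] F [-9.1249 -8.5543 10.1261] w 0.13453621275649214 q [ 0.51  0.54 -0.77  2.37  2.39  0.5  -0.7 ]
turn deg [-0.2445  0.1916 -0.0906]
shift tool mm [0.0587 3.5325 2.1676]
```

View pics/z3.png

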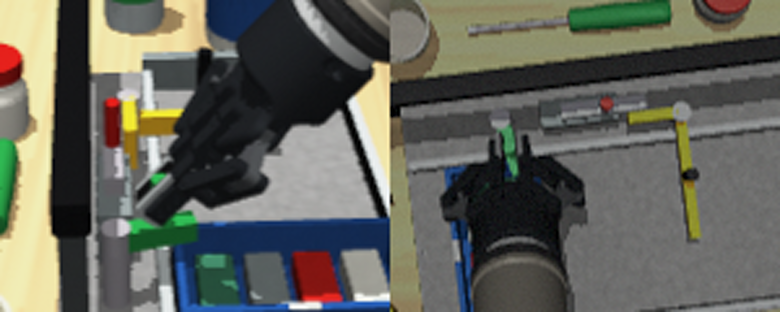

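The keeper is swung aside: its pin is at bay y≈163.5, which gives about 1.35 rad. I'll release it and go to the red bolt pin.

```bash
python3 -m crank '[[[0,0,0],[0,0,0],0.035],[[0,0,0],[0,0,0],0.035],[[0,0,0],[0,0,0],0.035],[[0,0,-0.015],[0,0,0],0.035],[[0,0,-0.015],[0,0,0],0.035],[[0,0,-0.015],[0,0,0],0.035],[[0,-0.023,0],[0,0,0],0.035],[[0,-0.023,0],[0,0,0],0.035],[[0,-0.023,0],[0,0,0],0.035],[[0,-0.023,0],[0,0,0],0.035]]'
python3 -c "
from h import *
st((119,70,93),40)
d,_=bot.read_camera('top'); cv2.imwrite('pics/top4.png',d[190:310,270:420,::-1].repeat(4,0).repeat(4,1))"
```

```text
t: 8.4
eef_pos: [0.5536, -0.0792, 0.1243]
tool_rot: [0.343, -0.045, 0.938, 0.017]
contact_force: [0.6, -0.3, 1.0]
gripper_width: 0.413
t 8.40 TCP [ 0.5536 -0.0792  0.1243] grasp(bay mm) [ 60.0425  74.6918 128.1083] F [ 0.5391 -0.3024  0.9515] w 0.4131791781947726 q [ 0.82  0.45 -0.82  2.37  2.58  0.29 -0.7 ]
turn deg [0.2118 0.1889 0.1109]
shift tool mm [-22.3738  -4.9749  64.8479]
```

View pics/top4.png

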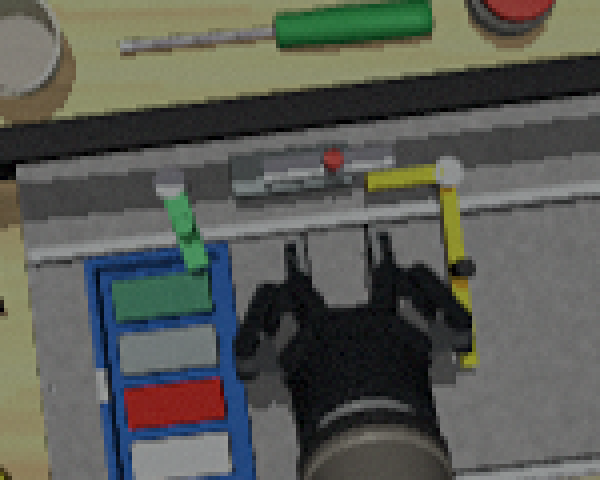

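The top view shows the keeper still aside, at about 1.3 rad, and the red pin at (333,160) ahead of the fingers. I'll advance on it.

```bash
python3 -m crank '[[[-0.0224,-0.0045,0],[0,0,0],0.035],[[0,0,0.016],[0,0,0],0.035],[[0,0,0.016],[0,0,0],0.035],[[0,0,0.016],[0,0,0],0.035],[[0,0,0.016],[0,0,0],0.035],[[0,0,0],[0,0,0],0.035]]'
python3 - <<'E'
from h import *
st((119,70,93),40)
for n in("side","top"):
    p,d=bot.read_camera(n); cv2.imwrite(f"pics/{n}5.png",p[...,::-1])
a=cv2.imread("pics/side5.png")[200:320,270:420]; b=cv2.imread("pics/top5.png")[190:310,270:420]
cv2.imwrite("pics/z5.png",cv2.resize(np.hstack([a,b]),None,fx=2.6,fy=2.6,interpolation=2))
E
```

```text
t: 9.2
eef_pos: [0.6122, -0.0768, 0.0891]
tool_rot: [0.343, -0.045, 0.938, 0.018]
contact_force: [0.0, 0.4, 0.3]
gripper_width: 0.405
t 9.20 TCP [ 0.6122 -0.0768  0.0891] grasp(bay mm) [118.6318  71.6597  92.8845] F [0.044  0.4152 0.293 ] w 0.4054545882206225 q [ 0.69  0.58 -0.72  2.26  2.54  0.33 -0.65]
turn deg [0.2711 0.1349 0.0675]
shift tool mm [-0.354  -1.6608  0.1412]
```

View pics/z5.png

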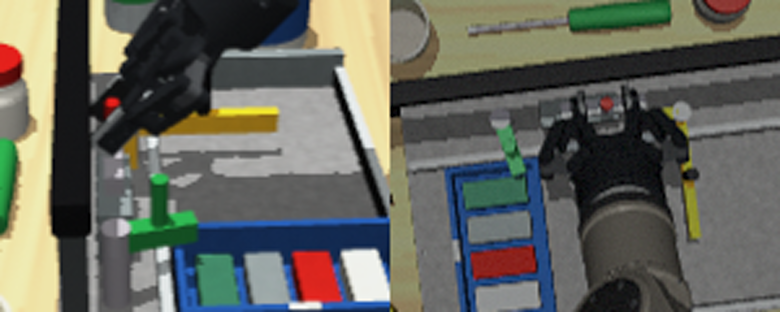

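The red pin at (605,103) is between the fingers. I'll close and draw the bolt in +y, in two parts.

```bash
python3 -m crank '[[[0,-0.0015,0],[0,0,0],0.005],[[0,0,0],[0,0,0],0.005],[[0,0,0],[0,0,0],0.005],[[0,0,0],[0,0,0],0.005],[[0,0.006,0],[0,0,0],0.005],[[0,0.006,0],[0,0,0],0.005],[[0,0.006,0],[0,0,0],0.005],[[0,0.006,0],[0,0,0],0.005]]' 30
python3 -c "
from h import *
st((119,115,93),40)"
python3 -m crank '[[[0,0.006,0],[0,0,0],0.005],[[0,0.006,0],[0,0,0],0.005],[[0,0.006,0],[0,0,0],0.005],[[0,0.004,0],[0,0,0],0.005],[[0,0,0],[0,0,0],0.005]]'
python3 - <<'E'
from h import *
st((119,115,93),40)
for n in("side","top"):
    p,d=bot.read_camera(n); cv2.imwrite(f"pics/{n}6.png",p[...,::-1])
a=cv2.imread("pics/side6.png")[200:320,270:420]; b=cv2.imread("pics/top6.png")[190:310,270:420]
cv2.imwrite("pics/z6.png",cv2.resize(np.hstack([a,b]),None,fx=2.6,fy=2.6,interpolation=2))
E
```

```text
t: 10.3
eef_pos: [0.6099, -0.0566, 0.0903]
tool_rot: [0.344, -0.044, 0.938, 0.016]
contact_force: [-4.7, -1.7, 5.9]
gripper_width: 0.128
t 10.30 TCP [ 0.6099 -0.0566  0.0903] grasp(bay mm) [118.2545  91.9845  94.1428] F [-4.8716 -1.2053  5.8865] w 0.12779855623981376 q [ 0.64  0.57 -0.72  2.27  2.5   0.37 -0.65]
turn deg [0.0142 0.2367 0.0377]
shift tool mm [ 0.1539 23.0152  1.3597]
t: 10.92
eef_pos: [0.6078, -0.0339, 0.0904]
tool_rot: [0.344, -0.045, 0.938, 0.017]
contact_force: [-4.8, -0.7, 5.8]
gripper_width: 0.128
t 10.93 TCP [ 0.6078 -0.0339  0.0904] grasp(bay mm) [118.2642 114.7917  94.1685] F [-4.8204 -0.2298  5.7519] w 0.1278791818213668 q [ 0.59  0.56 -0.72  2.29  2.46  0.4  -0.66]
turn deg [0.1013 0.2305 0.0873]
shift tool mm [0.1927 0.2062 1.3677]
```

View pics/z6.png

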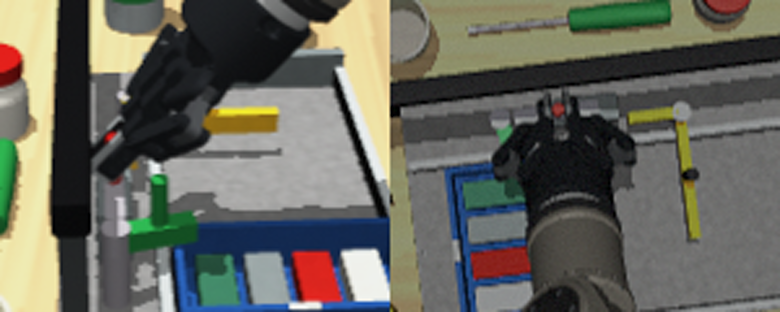

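The bolt followed the gripper from y≈70 to 115, so it's fully drawn. I'll release it and back off.

```bash
python3 -m crank '[[[0,0,0],[0,0,0],0.035],[[0,0,0],[0,0,0],0.035],[[0,0,0],[0,0,0],0.035],[[0,0,-0.015],[0,0,0],0.035],[[0,0,-0.015],[0,0,0],0.035],[[0,0,-0.015],[0,0,0],0.035],[[0,-0.025,0],[0,5,0],0.035],[[0,-0.025,0],[0,5,0],0.035],[[0,-0.025,0],[0,5,0],0.035],[[0,-0.025,0],[0,5,0],0.035]]'
python3 -c "
from h import *
st((45,0,150),15)"
```

```text
t: 12.28
eef_pos: [0.583, -0.0965, 0.121]
tool_rot: [0.262, -0.039, 0.964, -0.01]
contact_force: [-0.2, -0.7, 0.0]
gripper_width: 0.411
t 12.28 TCP [ 0.583  -0.0965  0.121 ] grasp(bay mm) [ 88.4111  55.0045 125.313 ] F [-0.3089 -0.7011  0.0457] w 0.4105507236024434 q [ 0.65  0.43 -0.67  2.21  1.39  0.21  0.43]
turn deg [-2.6401 15.3451 -0.2886]
shift tool mm [ 25.0543 -56.9137 -40.6519]
```

```bash
python3 -m crank '[[[0.005,0,-0.02],[-0.5,5,0],0.035],[[0.005,0,-0.02],[-0.5,5,0],0.035],[[0.005,-0.02,0],[-0.5,5,0],0.035],[[0.005,-0.02,0],[0,0,0],0.035],[[0.005,-0.017,0],[0,0,0],0.035],[[0,0,0],[0,0,0],0.035]]'
python3 -c "
from h import *
st((45,0,150),15)"
```

```text
t: 13.02
eef_pos: [0.5546, -0.1616, 0.1392]
tool_rot: [0.162, -0.036, 0.986, -0.012]
contact_force: [1.3, 0.9, 0.9]
gripper_width: 0.411
t 13.03 TCP [ 0.5546 -0.1616  0.1392] grasp(bay mm) [ 55.0349  -7.1358 143.8903] F [1.3354 0.8232 0.9085] w 0.4113305451378653 q [ 0.95  0.48 -0.91  2.07  0.72  0.53  1.21]
turn deg [-2.4234  3.553  -0.8772]
shift tool mm [ 7.6656  6.6388 -9.2796]
```

```bash
python3 -m crank '[[[0.0077,0.0075,-0.009],[-2.4,3.5,-0.9],0.035],[[0,0,0],[0,0,0],0.035]]'
python3 - <<'E'
from h import *
st((45,1.5,92),15)
for n in("side","top"):
    p,d=bot.read_camera(n); cv2.imwrite(f"pics/{n}7.png",p[...,::-1])
a=cv2.imread("pics/side7.png")[200:320,270:420]; b=cv2.imread("pics/top7.png")[190:310,270:420]
cv2.imwrite("pics/z7.png",cv2.resize(np.hstack([a,b]),None,fx=2.6,fy=2.6,interpolation=2))
E
```

```text
t: 13.28
eef_pos: [0.5454, -0.1521, 0.146]
tool_rot: [0.132, -0.048, 0.99, 0.006]
contact_force: [0.7, -0.7, -0.7]
gripper_width: 0.411
t 13.28 TCP [ 0.5454 -0.1521  0.146 ] grasp(bay mm) [ 47.1041   2.925  150.8582] F [ 0.6029 -0.777  -0.7469] w 0.41141500966256356 q [ 1.    0.5  -0.98  2.04  0.64  0.62  1.31]
turn deg [0.0424 0.2231 0.2119]
shift tool mm [17.4904 -1.4024 56.2394]
```

View pics/z7.png

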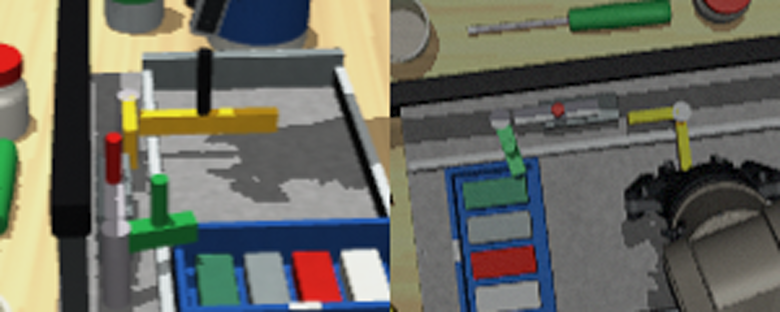

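The bolt is drawn (red pin at side view (113,150)), and the gripper is above the black gate pin at (203,80). I'll descend.

```bash
python3 -m crank '[[[0.0175,-0.0014,0],[0,0,0],0.035],[[0,0,0.014],[0,0,0],0.035],[[0,0,0.014],[0,0,0],0.035],[[0,0,0.014],[0,0,0],0.035],[[0,0,0.014],[0,0,0],0.035],[[0,0,0],[0,0,0],0.035]]'
python3 - <<'E'
from h import *
st((45,1.5,92),15)
for n in("side","top"):
    p,d=bot.read_camera(n); cv2.imwrite(f"pics/{n}8.png",p[...,::-1])
a=cv2.imread("pics/side8.png")[200:320,270:420]; b=cv2.imread("pics/top8.png")[190:310,270:420]
cv2.imwrite("pics/z8.png",cv2.resize(np.hstack([a,b]),None,fx=2.6,fy=2.6,interpolation=2))
E
```

```text
t: 14.12
eef_pos: [0.5421, -0.154, 0.0855]
tool_rot: [0.131, -0.048, 0.99, 0.007]
contact_force: [-0.1, -0.2, -0.9]
gripper_width: 0.407
t 14.12 TCP [ 0.5421 -0.154   0.0855] grasp(bay mm) [43.6542  1.3304 90.3373] F [-0.1044 -0.2165 -0.8773] w 0.40692195928815494 q [ 0.89  0.57 -0.85  2.09  0.77  0.51  1.2 ]
turn deg [0.0845 0.0199 0.2338]
shift tool mm [-1.7314  0.1644 -1.2569]
```

View pics/z8.png

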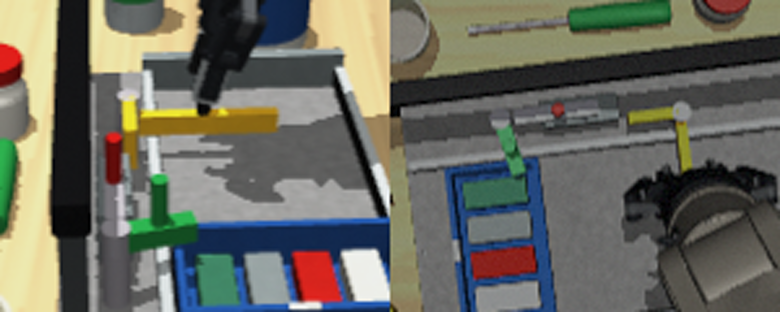

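```bash
python3 -m crank '[[[-0.0015,0,0],[0,0,0],0.005],[[0,0,0],[0,0,0],0.005],[[0,0,0],[0,0,0],0.005],[[0,0,0],[0,0,0],0.005]]' 20
python3 - <<'E'
from h import *
st((45,0,92),15)
N=14;a=np.linspace(0,1.56,N+1)
P=np.array([[105-60*np.cos(x),60*np.sin(x),0] for x in a])
for k in range(N):
    til=15+(38-15)*k/N; M=QB.T@rot(til); print(a[k+1].round(2),(M.T@(P[k+1]-P[k])).round(1), round(-(38-15)/N,2))
E
```

```text
t: 14.72
eef_pos: [0.5443, -0.1546, 0.0878]
tool_rot: [0.132, -0.048, 0.99, 0.006]
contact_force: [-1.0, -0.2, 5.2]
gripper_width: 0.132
t 14.72 TCP [ 0.5443 -0.1546  0.0878] grasp(bay mm) [45.7059  0.4945 92.5857] F [-1.0408 -0.0843  5.1976] w 0.13152670782517578 q [ 0.9   0.57 -0.86  2.08  0.77  0.51  1.2 ]
turn deg [-0.0176  0.1731  0.194 ]
shift tool mm [ 0.8362 -0.4915  0.3806]
0.11 [-0.4  6.7  0.1] -1.64
0.22 [-1.1  6.6  0.3] -1.64
0.33 [-1.7  6.4  0.6] -1.64
0.45 [-2.4  6.2  0.9] -1.64
0.56 [-3.   5.9  1.2] -1.64
0.67 [-3.5  5.5  1.5] -1.64
0.78 [-4.   5.   1.9] -1.64
0.89 [-4.4  4.5  2.2] -1.64
1.0 [-4.8  3.9  2.6] -1.64
1.11 [-5.1  3.3  2.9] -1.64
1.23 [-5.3  2.6  3.2] -1.64
1.34 [-5.4  1.9  3.5] -1.64
1.45 [-5.4  1.2  3.7] -1.64
1.56 [-5.4  0.4  4. ] -1.64
```

```bash
python3 -m crank '[[[-0.0004,0.0067,0.0001],[0,-1.6,0],0.005],[[-0.0011,0.0066,0.0003],[0,-1.6,0],0.005],[[-0.0017,0.0064,0.0006],[0,-1.6,0],0.005],[[-0.0024,0.0062,0.0009],[0,-1.6,0],0.005],[[-0.003,0.0059,0.0012],[0,-1.6,0],0.005],[[-0.0035,0.0055,0.0015],[0,-1.6,0],0.005],[[-0.004,0.005,0.0019],[0,-1.6,0],0.005]]'
python3 -c "
from h import *
st((62.4,42.2,92),26.5)"
```

```text
t: 15.6
eef_pos: [0.5575, -0.1121, 0.0876]
tool_rot: [0.228, -0.046, 0.973, 0.01]
contact_force: [3.2, -6.3, 0.2]
gripper_width: 0.13
t 15.60 TCP [ 0.5575 -0.1121  0.0876] grasp(bay mm) [61.9163 41.6339 92.043 ] F [ 2.6395 -6.603   0.1822] w 0.13034398983132622 q [ 0.68  0.47 -0.63  2.22  1.15  0.17  0.72]
turn deg [-0.0959 -0.122   0.1144]
shift tool mm [-0.4154  0.5657  0.2525]
```

```bash
python3 -m crank '[[[-0.0044,0.0045,0.0022],[0,0,0],0.005],[[-0.0049,0.0039,0.0024],[0,0,0],0.005],[[-0.0052,0.0033,0.0026],[0,0,0],0.005]]'
python3 -c "
from h import *
st((78.4,53.8,92),38)"
```

```text
t: 15.98
eef_pos: [0.5722, -0.0992, 0.0874]
tool_rot: [0.227, -0.046, 0.973, 0.009]
contact_force: [-2.2, -4.3, 6.7]
gripper_width: 0.135
t 15.97 TCP [ 0.5722 -0.0992  0.0874] grasp(bay mm) [77.8075 53.1009 91.8646] F [-2.5816 -4.0399  6.6536] w 0.13501627623520063 q [ 0.63  0.49 -0.62  2.2   1.15  0.2   0.69]
turn deg [ -0.1245 -11.707    0.1184]
shift tool mm [-0.5924  0.6983  0.1394]
```

```bash
python3 -m crank '[[[-0.0055,0.003,0.0027],[0,-2,0],0.005],[[-0.0057,0.0022,0.0031],[0,-2,0],0.005],[[-0.0057,0.0014,0.0034],[0,-2,0],0.005],[[-0.0056,0.0005,0.0036],[0,-2,0],0.005],[[0,0,0],[0,0,0],0.005]]'
python3 - <<'E'
from h import *
st((105,60,92),38)
for n in("side","top"):
    p,d=bot.read_camera(n); cv2.imwrite(f"pics/{n}9.png",p[...,::-1])
a=cv2.imread("pics/side9.png")[200:320,270:420]; b=cv2.imread("pics/top9.png")[190:310,270:420]
cv2.imwrite("pics/z9.png",cv2.resize(np.hstack([a,b]),None,fx=2.6,fy=2.6,interpolation=2))
E
```

```text
t: 16.6
eef_pos: [0.598, -0.09, 0.0874]
tool_rot: [0.295, -0.045, 0.954, 0.013]
contact_force: [0.8, -3.9, 3.9]
gripper_width: 0.13
t 16.60 TCP [ 0.598  -0.09    0.0874] grasp(bay mm) [103.6656  59.8532  91.4925] F [ 0.411  -3.969   3.9158] w 0.1302318617829432 q [ 0.79  0.59 -0.83  2.22  1.99  0.3  -0.07]
turn deg [-0.105  -3.6403  0.069 ]
shift tool mm [-1.3881  0.1458  0.3339]
```

View pics/z9.png

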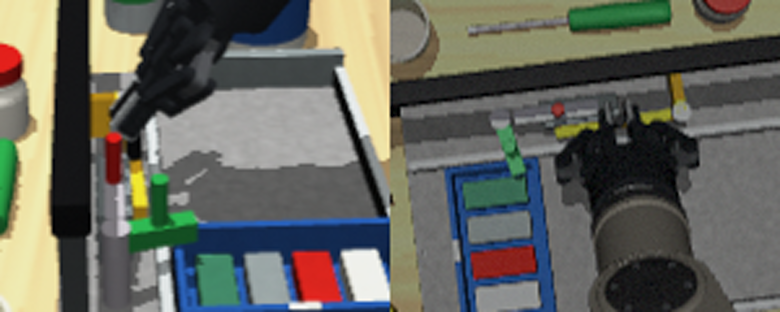

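The gate lies along the far guide, at about 1.5 rad. I'll nudge it, release, retreat, and turn the tool upright.

```bash
python3 -m crank '[[[-0.0015,0.0005,0.001],[0,0,0],0.005],[[0,0,0],[0,0,0],0.03],[[0,0,0],[0,0,0],0.03],[[0,0,-0.018],[0,0,0],0.03],[[0,0,-0.018],[0,0,0],0.03],[[0,0,-0.018],[0,0,0],0.03],[[0,0,-0.018],[0,9,0],0.03],[[0,0,-0.01],[0,9,0],0.005],[[0,0,-0.01],[0,9,0],0.005],[[0,0,-0.01],[0,8,0],0.005]]'
python3 - <<'E'
from h import *
st((0,268,120),0)
p,d=bot.read_camera("top"); cv2.imwrite("pics/top10.png",p[190:340,250:450,::-1].repeat(3,0).repeat(3,1))
p,d=bot.read_camera("side"); cv2.imwrite("pics/side10.png",p[200:370,280:460,::-1].repeat(3,0).repeat(3,1))
E
```

```text
t: 17.95
eef_pos: [0.5599, -0.1161, 0.145]
tool_rot: [0.142, -0.033, 0.989, -0.033]
contact_force: [0.8, -1.1, -0.7]
gripper_width: 0.059
t 17.95 TCP [ 0.5599 -0.1161  0.145 ] grasp(bay mm) [ 64.7826  37.7976 149.7467] F [ 0.7233 -1.144  -0.7343] w 0.05921736908220937 q [ 0.78  0.45 -0.85  2.07  0.73  0.59  1.08]
turn deg [-4.5235 16.0963 -1.547 ]
shift tool mm [ 74.0824 229.1723  -8.1648]
```

View pics/top10.png

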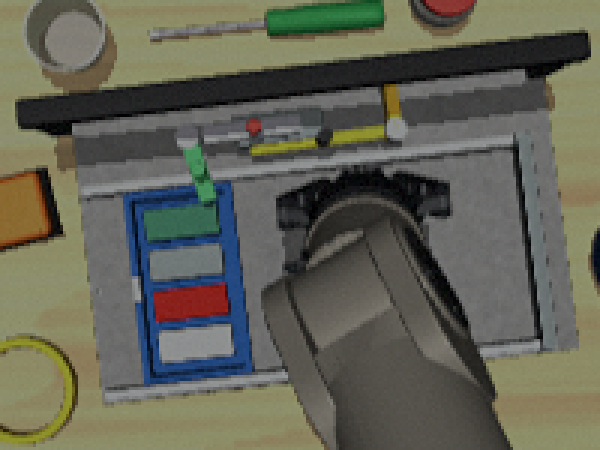

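View pics/side10.png

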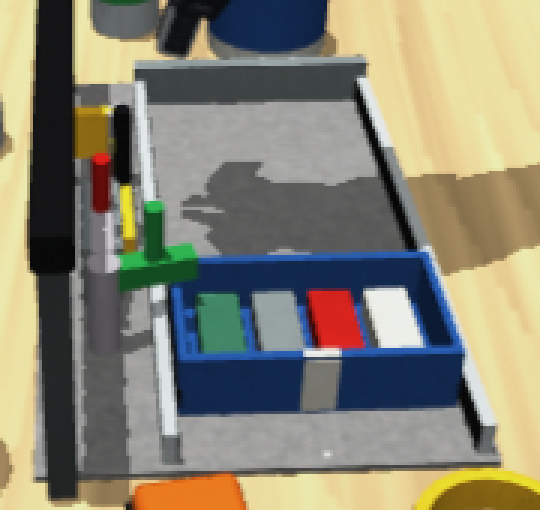

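The gate is parallel to the far guide, so it's fully open. The keeper and bolt are still where I left them. Next I'll go behind the tray.

```bash
python3 -m crank '[[[0,0,0],[-2.2,8,-0.8],0],[[0,0,0],[-2.2,8,-0.8],0],[[0.035,0,0],[0,0,0],0],[[0.035,0.03,0],[0,0,0],0],[[0,0.04,0],[0,0,0],0],[[0,0.04,0],[0,0,0],0],[[0,0.04,0],[0,0,0],0],[[0,0.04,0],[0,0,0],0],[[0,0.03,0],[0,0,0],0],[[0,0,0],[0,0,0],0]]' 40
python3 -c "
from h import *
st((0,268,120),0)"
```

```text
t: 19.3
eef_pos: [0.4716, 0.0976, 0.1433]
tool_rot: [0.006, -0.048, 0.999, -0.001]
contact_force: [0.8, -0.4, -0.5]
gripper_width: -0.001
t 19.30 TCP [0.4716 0.0976 0.1433] grasp(bay mm) [ -2.0212 258.402  148.3232] F [ 0.7149 -0.4592 -0.4704] w -0.0009978517408809084 q [ 0.47  0.47 -0.98  2.06  0.52  0.87  0.85]
turn deg [-0.1874  0.6939  0.1444]
shift tool mm [-1.7025  9.6859 28.3142]
```

```bash
python3 -m crank '[[[-0.0017,0.0097,0],[-0.2,0.7,0.1],0],[[0,0,0.03],[0,0,0],0],[[0,0,0.03],[0,0,0],0],[[0,0,0.025],[0,0,0],0],[[0,0,0.02],[0,0,0],0],[[0,0,0.006],[0,0,0],0],[[0,0,0],[0,0,0],0]]'
python3 - <<'E'
from h import *
st((0,268,37),0)
print(w2b(cast("top",270,268,.034)))
p,d=bot.read_camera("side"); cv2.imwrite("pics/side11.png",p[200:400,260:480,::-1].repeat(3,0).repeat(3,1))
p,d=bot.read_camera("top"); cv2.imwrite("pics/top11.png",p[190:340,210:410,::-1].repeat(3,0).repeat(3,1))
E
```

```text
t: 20.18
eef_pos: [0.4727, 0.1049, 0.033]
tool_rot: [-0.002, -0.044, 0.999, 0.0]
contact_force: [-0.2, 0.5, 0.3]
gripper_width: -0.002
t 20.18 TCP [0.4727 0.1049 0.033 ] grasp(bay mm) [ -0.1568 265.5989  38.0046] F [-0.184   0.4961  0.2654] w -0.0023392120572259187 q [ 0.3   0.64 -0.81  2.11  0.74  0.7   0.66]
turn deg [ 0.0127 -0.2174 -0.2441]
shift tool mm [-0.1504  2.4015  1.0046]
[ 50.2791 285.251   34.    ]
```

View pics/side11.png

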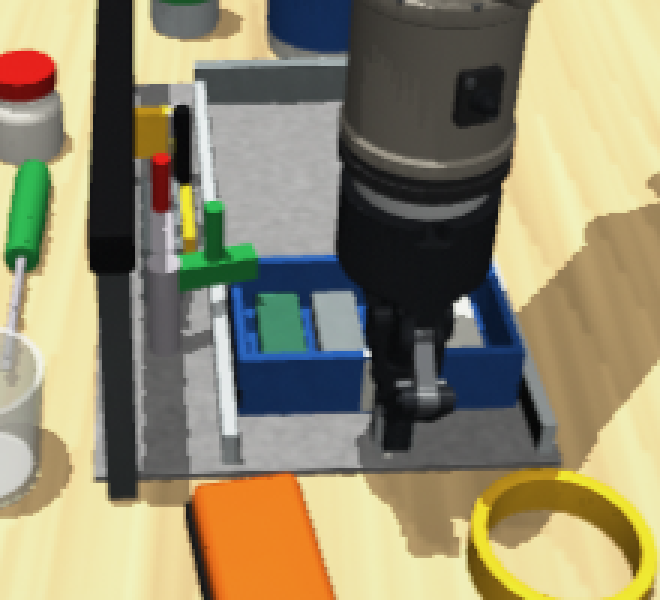

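View pics/top11.png

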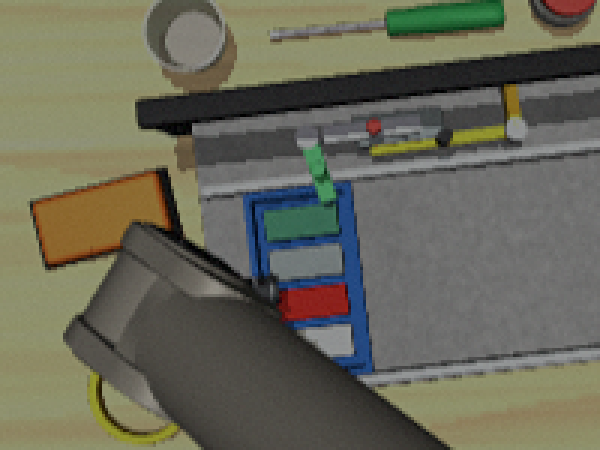

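The closed fingers are behind the tray, in line with the white stripe (about (370,385) in this side view). I'll push in stages along -y.

```bash
python3 -m crank '[[[0,-0.01,0],[0,0,0],0],[[0,-0.01,0],[0,0,0],0],[[0,-0.01,0],[0,0,0],0],[[0,-0.01,0],[0,0,0],0],[[0,-0.01,0],[0,0,0],0]]'
python3 - <<'E'
from h import *
st((0,5,37),0)
p,d=bot.read_camera("side"); cv2.imwrite("pics/side12.png",p[200:400,260:480,::-1].repeat(3,0).repeat(3,1))
E
```

```text
t: 20.9
eef_pos: [0.4773, 0.0555, 0.0334]
tool_rot: [-0.001, -0.045, 0.999, 0.001]
contact_force: [0.5, 3.2, 1.5]
gripper_width: 0.001
t 20.90 TCP [0.4773 0.0555 0.0334] grasp(bay mm) [ -0.1014 215.9512  38.4482] F [0.7691 3.0968 1.5273] w 0.001274761554331175 q [ 0.41  0.64 -0.81  2.12  0.73  0.7   0.76]
turn deg [ 0.0701 -0.1613 -0.1693]
shift tool mm [  -0.7284 -210.9515    1.1888]
```

View pics/side12.png

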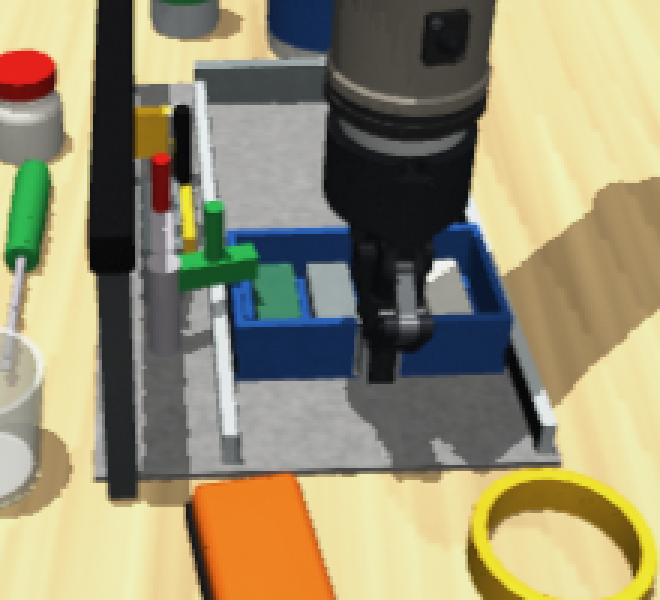

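The tray is sliding straight with about 3 N on the tool, and it's clear of the keeper. I'll keep pushing.

```bash
python3 -m crank '[[[0,-0.014,0],[0,0,0],0],[[0,-0.014,0],[0,0,0],0],[[0,-0.014,0],[0,0,0],0],[[0,-0.014,0],[0,0,0],0],[[0,-0.014,0],[0,0,0],0],[[0,-0.014,0],[0,0,0],0],[[0,-0.014,0],[0,0,0],0]]'
python3 - <<'E'
from h import *
st((0,5,37),0)
p,d=bot.read_camera("side"); cv2.imwrite("pics/side13.png",p[180:380,260:480,::-1].repeat(3,0).repeat(3,1))
E
```

```text
t: 21.82
eef_pos: [0.4858, -0.0431, 0.0331]
tool_rot: [-0.002, -0.045, 0.999, 0.0]
contact_force: [0.6, 4.4, 1.5]
gripper_width: -0.002
t 21.82 TCP [ 0.4858 -0.0431  0.0331] grasp(bay mm) [ -0.8418 116.9736  38.1273] F [1.0064 4.2994 1.5087] w -0.0023776277358673313 q [ 0.6   0.64 -0.81  2.1   0.73  0.7   0.97]
turn deg [ 0.0117 -0.2208 -0.2008]
shift tool mm [  -1.2385 -111.9702    1.1003]
```

View pics/side13.png

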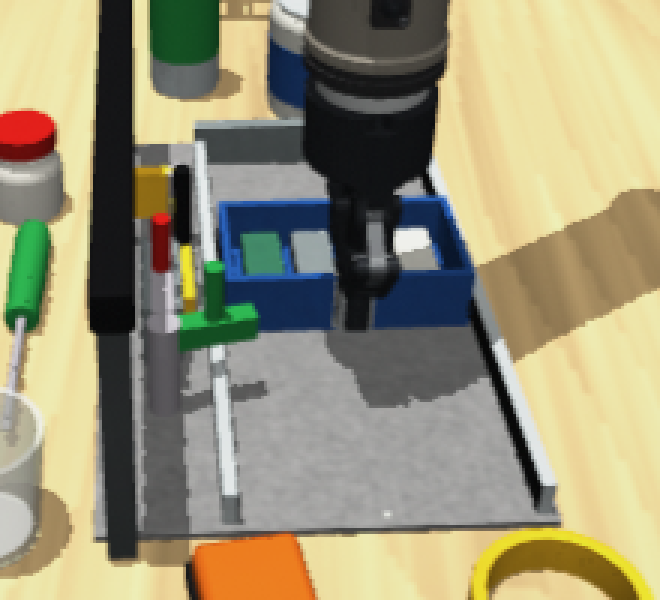

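```bash
python3 -m crank '[[[0,-0.014,0],[0,0,0],0],[[0,-0.014,0],[0,0,0],0],[[0,-0.014,0],[0,0,0],0],[[0,-0.014,0],[0,0,0],0],[[0,-0.014,0],[0,0,0],0],[[0,-0.012,0],[0,0,0],0],[[0,-0.008,0],[0,0,0],0],[[0,-0.006,0],[0,0,0],0]]'
python3 - <<'E'
from h import *
st((0,5,37),0)
p,d=bot.read_camera("side"); cv2.imwrite("pics/side14.png",p[180:380,260:480,::-1].repeat(3,0).repeat(3,1))
E
```

```text
t: 22.88
eef_pos: [0.4943, -0.1381, 0.0331]
tool_rot: [-0.002, -0.045, 0.999, 0.0]
contact_force: [0.4, 3.0, -0.4]
gripper_width: -0.002
t 22.88 TCP [ 0.4943 -0.1381  0.0331] grasp(bay mm) [-1.1513 21.5567 38.0885] F [ 0.6813  2.9684 -0.3747] w -0.0018635150840722924 q [ 0.78  0.67 -0.8   2.05  0.72  0.73  1.18]
turn deg [ 0.0191 -0.218  -0.2015]
shift tool mm [ -1.2136 -16.5529   1.0785]
```

View pics/side14.png

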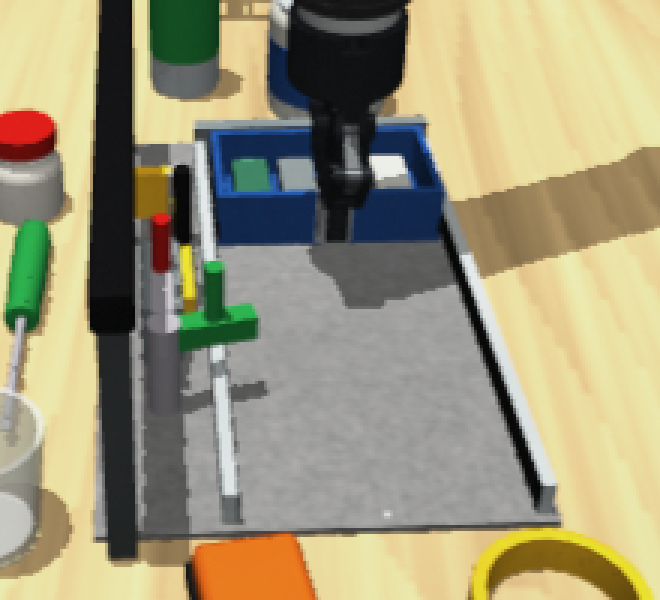

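The tray is almost home and still square. I'll take small steps and watch the force.

```bash
python3 -m crank '[[[0,-0.004,0],[0,0,0],0],[[0,-0.004,0],[0,0,0],0],[[0,-0.004,0],[0,0,0],0]]'
python3 -m crank '[[[0,-0.002,0],[0,0,0],0],[[0,-0.002,0],[0,0,0],0]]'
python3 -c "
from h import *
st((0,5,37),0)"
```

```text
t: 23.3
eef_pos: [0.4955, -0.1497, 0.0331]
tool_rot: [-0.002, -0.045, 0.999, 0.0]
contact_force: [-0.1, 1.8, -0.4]
gripper_width: -0.002
t: 23.55
eef_pos: [0.4959, -0.1537, 0.0331]
tool_rot: [-0.002, -0.045, 0.999, 0.0]
contact_force: [-0.5, 2.4, -0.8]
gripper_width: 0.003
t 23.55 TCP [ 0.4959 -0.1537  0.0331] grasp(bay mm) [-1.0775  5.9352 38.1479] F [-0.269   2.447  -0.7557] w 0.0032243414321273573 q [ 0.8   0.68 -0.8   2.03  0.72  0.74  1.21]
turn deg [ 0.0178 -0.2058 -0.1864]
shift tool mm [-1.0847 -0.932   1.1437]
```

```bash
for i in 1 2 3; do python3 -m crank '[[[0,-0.002,0],[0,0,0],0],[[0,0,0],[0,0,0],0]]' | grep -E "force|eef"; done
python3 - <<'E'
from h import *
st((0,5,37),0)
p,d=bot.read_camera("side"); cv2.imwrite("pics/side15.png",p[180:320,290:440,::-1].repeat(4,0).repeat(4,1))
E
```

```text
eef_pos: [0.496, -0.156, 0.0331]
contact_force: [0.2, 2.2, -0.6]
eef_pos: [0.496, -0.1561, 0.0331]
contact_force: [-0.8, 5.8, 0.1]
eef_pos: [0.496, -0.1562, 0.0332]
contact_force: [-2.2, 10.8, 2.0]
t 24.30 TCP [ 0.496  -0.1562  0.0332] grasp(bay mm) [-1.1623  3.3911 38.1586] F [-1.2373 10.9156  1.9836] w -0.0006687183623264314 q [ 0.81  0.68 -0.8   2.03  0.72  0.74  1.22]
turn deg [ 0.2418 -0.2095 -0.0407]
shift tool mm [-1.1654  1.6048  1.1612]
```

View pics/side15.png

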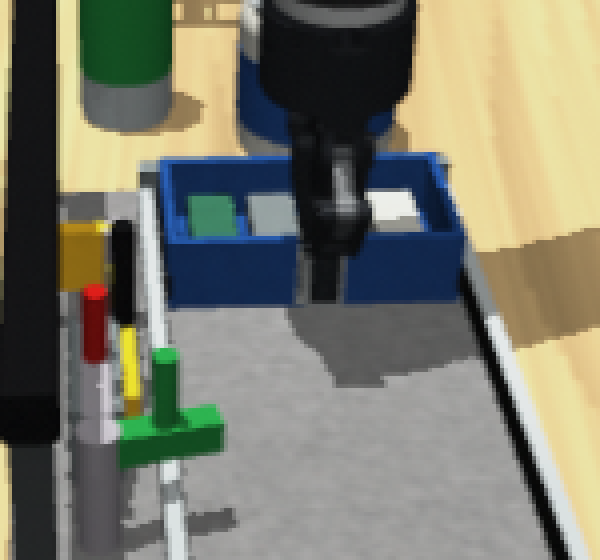

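The force is rising (2, then 6, then 11 N) with no further motion, so the tray is home against the stop. I'll back off, lift and lean again.

```bash
python3 -m crank '[[[0,0.008,0],[0,0,0],0],[[0,0.02,0],[0,0,0],0],[[0,0.02,0],[0,0,0],0],[[0,0,-0.03],[0,0,0],0.03],[[0,0,-0.04],[0,0,0],0.03],[[-0.03,0,-0.04],[0,0,0],0.03],[[-0.04,0,0],[0,-9,0],0.03],[[0,0,0],[0,-9,0],0.03],[[0,0,0],[0,0,0],0.03]]' 20
python3 - <<'E'
from h import *
st((70,60,140),36)
p,d=bot.read_camera("top"); cv2.imwrite("pics/top16.png",p[190:340,250:450,::-1].repeat(3,0).repeat(3,1))
p,d=bot.read_camera("side"); cv2.imwrite("pics/side16.png",p[180:320,290:440,::-1].repeat(4,0).repeat(4,1))
E
```

```text
t: 25.48
eef_pos: [0.5591, -0.1071, 0.1418]
tool_rot: [0.152, -0.044, 0.987, 0.006]
contact_force: [-0.8, -0.6, -0.1]
gripper_width: 0.348
t 25.48 TCP [ 0.5591 -0.1071  0.1418] grasp(bay mm) [ 64.7322  46.451  146.5358] F [-0.8108 -0.5698 -0.0812] w 0.34768187079637547 q [ 0.86  0.47 -0.92  2.07  0.67  0.54  1.18]
turn deg [ -0.2406 -18.4492  -0.1734]
shift tool mm [-3.0023 13.5884  7.7707]
```

View pics/side16.png

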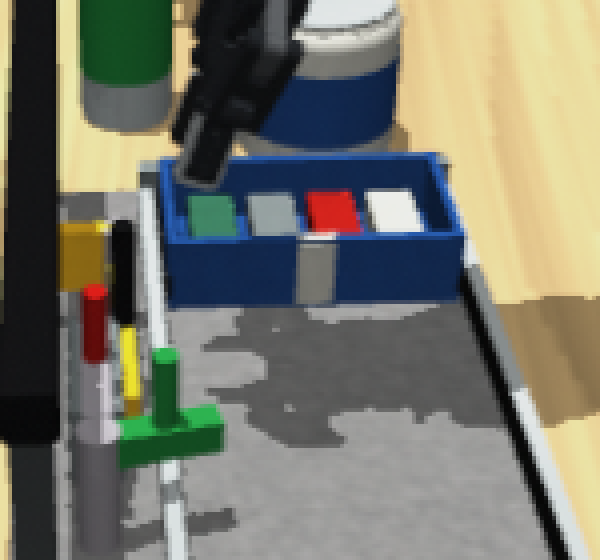

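View pics/top16.png

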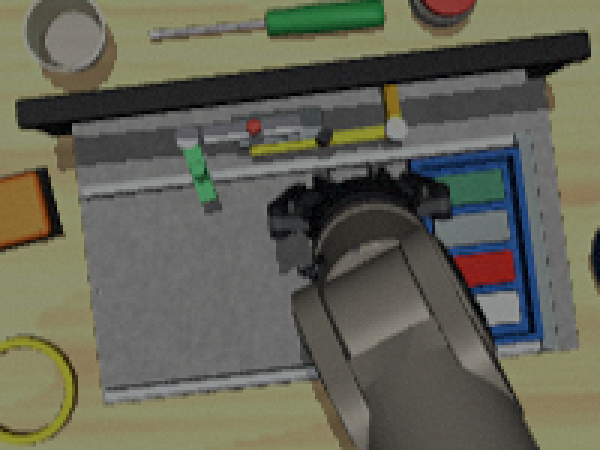

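The tray is home and square, with its stripe clear. Next I'll approach the gate pin while leaning the tool.

```bash
python3 -m crank '[[[-0.006,0.0136,-0.01],[0,-3,0],0.03],[[-0.006,0,0],[0,-3,0],0.03],[[-0.006,0,0],[0,-3,0],0.03],[[0,0,0.005],[0,-3,0],0.03],[[0,0,0.005],[0,-3,0],0.03],[[0,0,0.005],[0,-3,0],0.03],[[0,0,0],[0,0,0],0.03]]'
python3 -c "
from h import *
st((105,60,92),36)"
```

```text
t: 26.45
eef_pos: [0.5812, -0.0935, 0.1477]
tool_rot: [0.289, -0.042, 0.956, 0.008]
contact_force: [-0.9, 0.7, 0.7]
gripper_width: 0.349
t 26.45 TCP [ 0.5812 -0.0935  0.1477] grasp(bay mm) [ 86.7393  57.9628 151.8644] F [-0.8019  0.7624  0.676 ] w 0.34894095953401066 q [ 0.81  0.41 -0.82  2.22  1.4   0.19  0.44]
turn deg [-0.6496 -2.4048 -0.1252]
shift tool mm [17.9194  2.6706 59.9426]
```

```bash
python3 -m crank '[[[0.01,0.0027,0],[0,0,0],0.03],[[0.008,0,0.01],[-0.6,-2.4,0],0.03],[[0,0,0.013],[0,0,0],0.03],[[0,0,0.013],[0,0,0],0.03],[[0,0,0.012],[0,0,0],0.03],[[0,0,0.01],[0,0,0],0.03],[[0,0,0],[0,0,0],0.03]]'
python3 - <<'E'
from h import *
st((105,60,92),36)
p,d=bot.read_camera("top"); b=p[190:310,270:420,::-1]
p,d=bot.read_camera("side"); a=p[200:320,270:420,::-1]
cv2.imwrite("pics/z17.png",cv2.resize(np.hstack([a,b]),None,fx=2.6,fy=2.6,interpolation=2))
E
```

```text
t: 27.32
eef_pos: [0.5984, -0.0908, 0.094]
tool_rot: [0.299, -0.042, 0.953, 0.01]
contact_force: [0.7, 0.4, -0.6]
gripper_width: 0.351
t 27.32 TCP [ 0.5984 -0.0908  0.094 ] grasp(bay mm) [103.9795  59.0711  98.148 ] F [ 0.7629  0.3363 -0.6444] w 0.3509014016073554 q [ 0.84  0.6  -0.89  2.22  1.94  0.33 -0.01]
turn deg [-0.5042 -1.2138 -0.1535]
shift tool mm [2.6721 0.9709 5.6231]
```

View pics/z17.png

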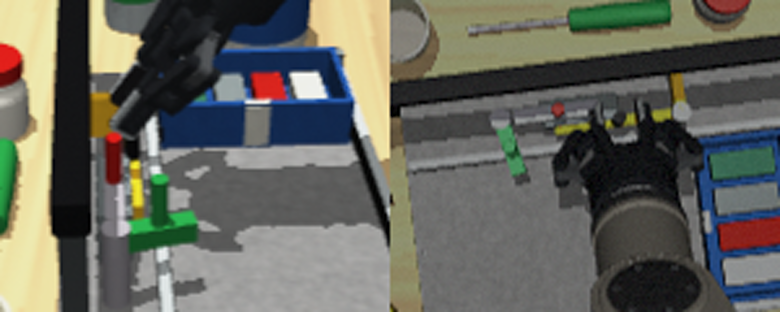

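The pin at (618,117) is between the fingers. I'll seat, close, and compute the reverse arc.

```bash
python3 -m crank '[[[0.0025,0.001,0.0055],[0,0,0],0.03],[[0,0,0],[0,0,0],0.005],[[0,0,0],[0,0,0],0.005],[[0,0,0],[0,0,0],0.005]]' 20
python3 - <<'E'
from h import *
st((105,60,92),35)
N=14;a=np.linspace(1.56,-0.02,N+1)
P=np.array([[105-60*np.cos(x),60*np.sin(x),0] for x in a])
for k in range(N):
    til=35-20*k/N; M=QB.T@rot(til); print(a[k+1].round(2),(M.T@(P[k+1]-P[k])).round(1), round(20/N,2))
E
```

```text
t: 27.92
eef_pos: [0.5985, -0.09, 0.0883]
tool_rot: [0.299, -0.042, 0.953, 0.01]
contact_force: [1.4, -1.1, -3.3]
gripper_width: 0.134
t 27.93 TCP [ 0.5985 -0.09    0.0883] grasp(bay mm) [104.1785  59.841   92.3829] F [ 1.3092 -1.2745 -3.3232] w 0.13389079722314023 q [ 0.84  0.62 -0.9   2.22  1.97  0.35 -0.03]
turn deg [-0.5262 -0.2038 -0.1395]
shift tool mm [-0.4557  0.1673  0.7817]
1.45 [ 5.5 -0.5 -3.9] 1.43
1.33 [ 5.5 -1.2 -3.7] 1.43
1.22 [ 5.5 -2.  -3.4] 1.43
1.11 [ 5.3 -2.7 -3.2] 1.43
1.0 [ 5.1 -3.4 -2.9] 1.43
0.88 [ 4.8 -4.  -2.6] 1.43
0.77 [ 4.5 -4.6 -2.2] 1.43
0.66 [ 4.  -5.1 -1.9] 1.43
0.54 [ 3.5 -5.6 -1.5] 1.43
0.43 [ 2.9 -6.  -1.2] 1.43
0.32 [ 2.3 -6.3 -0.9] 1.43
0.21 [ 1.7 -6.5 -0.6] 1.43
0.09 [ 1.  -6.7 -0.3] 1.43
-0.02 [ 0.2 -6.8 -0.1] 1.43
```

```bash
python3 -m crank '[[[0.0055,-0.0005,-0.0039],[0,2.5,0],0.005],[[0.0056,-0.0012,-0.0036],[0,2.5,0],0.005],[[0.0056,-0.002,-0.0032],[0,2.5,0],0.005],[[0.0054,-0.0027,-0.0028],[0,2.5,0],0.005],[[0.0052,-0.0034,-0.0024],[0,2.5,0],0.005],[[0.0049,-0.004,-0.002],[0,2.5,0],0.005],[[0.0046,-0.0046,-0.0017],[0,2.5,0],0.005]]'
python3 -c "
from h import *
st((62,41.8,92),17.5)"
```

```text
t: 28.8
eef_pos: [0.5583, -0.1092, 0.0887]
tool_rot: [0.151, -0.045, 0.987, 0.005]
contact_force: [-0.7, 2.7, -3.3]
gripper_width: 0.131
t 28.80 TCP [ 0.5583 -0.1092  0.0887] grasp(bay mm) [63.745  44.4935 93.4643] F [-0.4791  2.7606 -3.3195] w 0.13061388338015426 q [ 0.82  0.57 -0.88  2.11  0.89  0.49  0.99]
turn deg [-0.2711 -0.1104 -0.1089]
shift tool mm [ 2.0977 -2.6934  0.8886]
```

```bash
python3 -m crank '[[[0.0041,-0.0051,-0.0013],[0,0,0],0.005],[[0.0036,-0.0056,-0.0011],[0,0,0],0.005],[[0.0029,-0.006,-0.0009],[0,0,0],0.005],[[0.0023,-0.0063,-0.0007],[0,0,0],0.005],[[0.0017,-0.0065,-0.0005],[0,0,0],0.005],[[0.001,-0.0067,-0.0003],[0,0,0],0.005],[[0.0002,-0.0068,-0.0001],[0,0,0],0.005],[[0,0,0],[0,0,0],0.005]]'
python3 - <<'E'
from h import *
st((45,0,92),17.5)
p,d=bot.read_camera("side"); cv2.imwrite("pics/side18.png",p[180:320,290:440,::-1].repeat(4,0).repeat(4,1))
E
```

```text
t: 29.8
eef_pos: [0.5455, -0.1554, 0.0886]
tool_rot: [0.151, -0.043, 0.988, 0.004]
contact_force: [-3.7, 3.6, 1.3]
gripper_width: 0.132
t 29.80 TCP [ 0.5455 -0.1554  0.0886] grasp(bay mm) [46.7255 -0.3501 93.3728] F [-3.3376  3.9656  1.2601] w 0.13193314732675634 q [ 0.94  0.58 -0.9   2.1   0.87  0.49  1.11]
turn deg [-0.4181 -0.1013 -0.2511]
shift tool mm [2.0586 0.3468 0.7915]
```

View pics/side18.png

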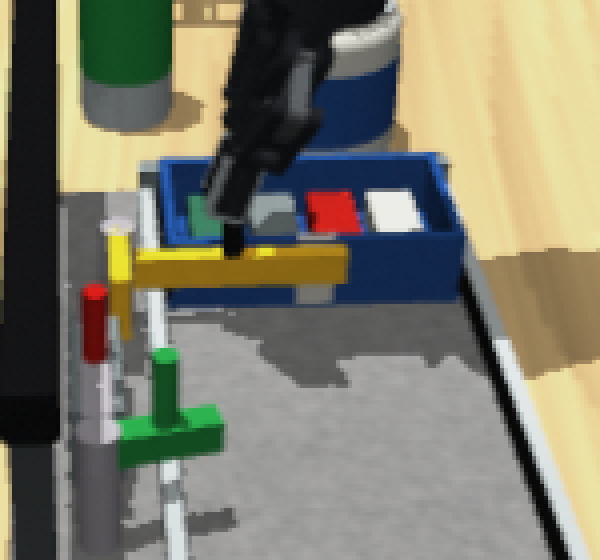

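```bash
python3 -m crank '[[[0,-0.002,0],[0,0,0],0.005],[[0,-0.001,0],[0,0,0],0.005],[[0,0,0],[0,0,0],0.005]]'; python3 -m crank '[[[0,0.002,0],[0,0,0],0.005],[[0,0,0],[0,0,0],0.03],[[0,0,0],[0,0,0],0.03],[[0,0,0],[0,0,0],0.03],[[0,0,-0.02],[0,0,0],0.03],[[0,0,-0.03],[0,0,0],0.03],[[0,0,-0.04],[0,0,0],0.03],[[0.03,0,-0.03],[0,0,0],0.03],[[0.03,0,-0.03],[0,5,0],0.03],[[0,0,0],[0,0,0],0.03]]'
python3 - <<'E'
from h import *
st()
for n in("side","top"):
    p,d=bot.read_camera(n); cv2.imwrite(f"pics/{n}19.png",p[...,::-1])
a=cv2.imread("pics/side19.png")[180:320,290:440]; cv2.imwrite("pics/side19z.png",a.repeat(4,0).repeat(4,1))
a=cv2.imread("pics/top19.png")[190:340,250:450]; cv2.imwrite("pics/top19z.png",cv2.resize(a,None,fx=4,fy=4,interpolation=cv2.INTER_CUBIC))
E
```

```text
t: 30.22
eef_pos: [0.5456, -0.1555, 0.0886]
tool_rot: [0.151, -0.045, 0.987, 0.005]
contact_force: [-6.5, 10.9, 3.0]
gripper_width: 0.133
t: 31.48
eef_pos: [0.444, -0.1663, 0.2151]
tool_rot: [0.109, -0.042, 0.993, 0.0]
contact_force: [0.3, -0.3, -0.2]
gripper_width: 0.354
t 31.48 TCP [ 0.444  -0.1663  0.2151] grasp(bay mm) [-55.0141  -1.7352 219.9362] F [ 0.2685 -0.2985 -0.2445] w 0.35356922966877513 q [ 1.45  0.35 -1.34  2.13  0.44  0.76  1.52]
```

View pics/side19z.png

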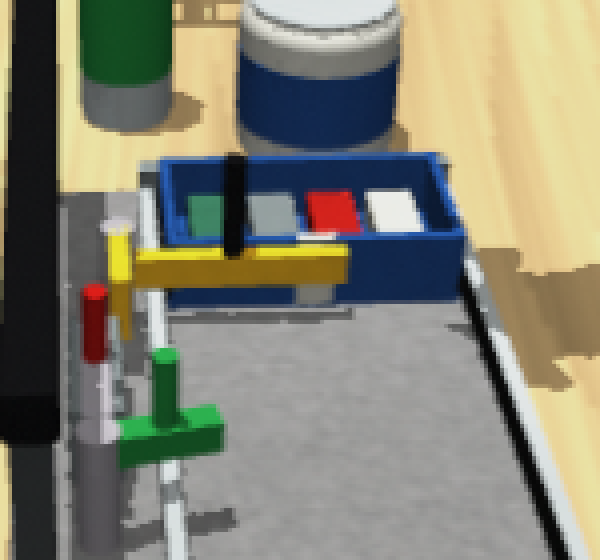

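View pics/top19z.png

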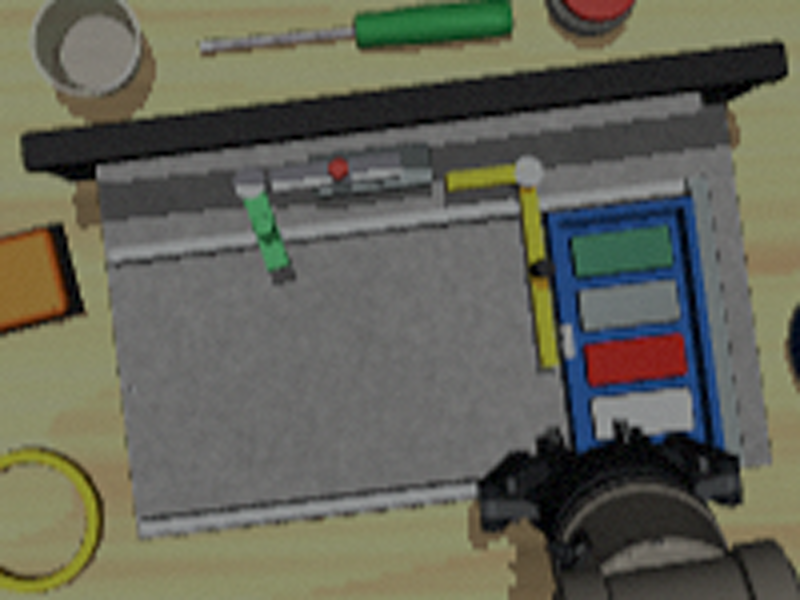

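```bash
python3 - <<'E'
from h import *
T=lambda x,y:(250+(x+.5)/4-.5,190+(y+.5)/4-.5)
print("rear far",w2b(cast("top",*T(547,215),.048)),"front far",w2b(cast("top",*T(692,198),.048)),"rear near?",w2b(cast("top",*T(574,440),.048)))
r=w2b(cast("top",*T(338,166),.105));print("red",r)
k=w2b(cast("top",*T(266,228),.105));print("green",k,"keeper ang",np.arctan2(119-k[0],170-k[1]))
a=w2b(cast("top",*T(529,190),.048));b=w2b(cast("top",*T(547,368),.048));print("gate",a,b,np.arctan2((b-a)[1],-(b-a)[0]))
E
```

```text
rear far [ 76.4523 -10.2285  48.    ] front far [  76.2102 -100.2788   48.    ] rear near? [-63.0395  -9.5047  48.    ]
red [118.5942 114.5419 105.    ]
green [ 87.0797 161.4183 105.    ] keeper ang 1.308157612979557
gate [93.153  -1.1101 48.    ] [-17.2353   1.4774  48.    ] 0.02343593384699316
```

The final measurements all meet the requirements and the robot is clear of everything, so I'm handing in.

```bash
python3 -c "
from station import bot
print(bot.hand_in())"
```

```text
the job is handed in; nothing more can be done
None
```

The tray is home against the end stop with the gate shut behind it, and I handed the job in at about 31.6 s of the 72 s allowed. I did it in the required order: keeper aside, bolt drawn, gate open, tray pushed home on its stripe, gate shut. Then I let go and lifted the hand clear.

My last checks, measured from the top camera:

| Part | Measured | Required |
|---|---|---|
| Tray | rear face at y ≈ -10 mm, so centre ≈ -55 mm; square in the guides | below -50 mm |
| Gate | about 0.02 rad | below 0.1 rad |
| Bolt | about 44.5 mm drawn | more than 30 mm |
| Keeper | about 1.31 rad | more than 0.9 rad |

- **Release:** the force reading on the tool was near zero after I let go.
- **Bystanders:** none looked moved in the pictures, though I did not measure their positions.
- **Keeper estimate:** gripper position suggested about 1.35 rad, slightly more than the camera's 1.31. Both are over the 1.2 rad that counts as fully aside.
- **Reach limits:** several leaning moves fell short because a wrist joint came close to its limit, and I corrected them in later moves. It went down to 0.17 rad, right at its limit, while I was opening the gate. Readings were rounded to two decimals, but I saw none outside the range.

No check failed.

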